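Press the snap lid of a storage canister home with the lid press

TASK

One of the two storage canisters has its white lid standing proud on its spring catches. Pick up the wooden-handled lid press, set its round foot squarely on the middle of that lid and push straight down until it clicks home, about flush with the collar, then keep pressing with a steady 16 N or so (clearly more than 10, never over 25) for a full second so that the seal beds. Then stand the press upright on the worktop again; touch the canisters and their lids with nothing but the press, leave the other canister alone and do not shift the spice jars.

Things in the scene. Friction and masses are not known exactly. Their poses are not given: they have to be found in the camera images.
- press: the lid press (hand tool, about 0.25 kg), standing upright on the worktop: round steel foot 48 mm across and 16 mm high with a tapered upper edge, a short steel neck 24 mm across, then a square wooden handle 26 x 26 mm with rounded edges, from 24 to 109 mm height. Origin: centre of the foot's underside; z up along the handle; x and y square to the handle's faces
- lid: the raised white snap lid (60 g, loose), perched on the four spring balls of the canister's collar: a flange 76 mm across, 5 mm thick, under a flat crown 66 mm across; 14 mm high in all. Origin: centre of its underside, z up; 73 mm above the canister's foot at the start, 58 to 62 mm when home: the depth of the seat differs from can to can, is hidden and must be felt. Cracks above 25 N
- canister: the canister with the raised lid, fixed to the worktop: round aluminium can 100 mm across with a grey collar, 74 mm high to the top of the collar (inner width of the collar 81 mm). Four spring ball catches in the collar at its x, -x, y and -y sides. Origin: centre of its underside, z up
- canister_shut: the other canister, alike but with its lid already home and flush with the collar (74 mm high, 100 mm across), fixed. Leave alone. Origin: centre of its underside, z up
- cinnamon_jar: loose spice jar with a dark cap, 44 mm across, 96 mm high; bystander. Origin: centre of its underside
- sugar_jar: loose white jar with a white cap, 47 mm across, 98 mm high; bystander. Origin: centre of its underside
- lid_top (a point): middle of the lid's flat top, where the press must push. Passing the catches takes 10 to 18 N over the first 3 to 5 mm; then it gives way and the catches pull the lid onto its seat, a firm rubber seal (about 40 N/mm), there the force climbs fast. Pushed far off the middle, the lid tips and catches on one side only

How it is judged:
By the outcome, as a careful person would: the job done as asked, in the order asked, and still so for the second after the job is handed in, with the robot touching nothing.
It also fails if it takes over 72 s, if anything falls off the work surface, if the arm or the gripper's body presses on something with over 40 N, if the wrist force passes 120 N, or if a joint passes its speed limit or range.

ROBOT

A 7-joint arm with a two-finger parallel gripper is mounted at the origin on a cart in front of the work surface, level with it; the furniture and walls round the work are solid. World frame = base frame: x ahead of the robot, y to its left, z up, the work surface at z = 0. Lengths are in m, angles in rad, forces in N, time in s.
With the tool pointing down it reaches from about 0.4 to 0.85 m from the base axis. Payload 4.5 kg.
Tool frame: the origin (TCP) lies where the fingers leave the gripper's body, on its centre line; the fingertips stand 64 mm ahead of it and the grasp point (between the pads) lies 45 mm ahead of it; z points along the fingers, y is the line along which they close (so a half turn about z gives the same grasp; the last joint's range is limited). The gripper opens to 88 mm and grips with 3 to 60 N. Pads are 18 mm wide; open, the fingers measure 123 mm over their backs; the gripper's body (75 mm by 187 mm) begins 45 mm behind the grasp point.
Start: joints at [-1.225, 0.689, -0.195, 1.565, 0.157, 0.902, -0.215], TCP at [0.192, 0.595, 0.303] pointing down, gripper open.
Joint ranges: [-3.01, 3.01], [-0.46, 2.08], [-1.47, 1.51], [0.13, 2.56], [-1, 4.14], [0.04, 2.09], [-2.66, 2.66]. Speed limits (rad/s): [2.57, 2.57, 3.14, 3.14, 3.14, 3.14, 3.14].

INTERFACE

Orientations are given as a unit quaternion [x, y, z, w].
In Python, from plant import r gives the robot as it stands.
- The arm moves only by the tool play_rows, never from a script. Its arguments are lists of equal length, an entry for each row: "translation": the shift along the tool's x, y, z in m, a list of three; "delta_rot": the turn, a rotation vector about the tool's x, y, z in degrees, a list of three; "grip": the opening, from -1 (shut) to 1 (fully open). In form: {"translation": [[x, y, z], ...], "delta_rot": [[rx, ry, rz], ...], "grip": [grip, ...]}. A call has 1 to 20 rows; each row shifts and turns the commanded pose from where the row before left it, along the tool's axes as they then stand; what a row does not reach is not made up. A row lasts 1/8 s, in which the tool goes at most 62.5 mm and 10.7 degrees, less where a joint would pass 70% of its speed; a pose out of reach is approached as far as the arm can. A call with a gripper value outside its range is refused whole. The fingers move at their own pace and stop on an object; "squeeze" is the grip in N (left out, the last holds). Time passes only in rows, so rows that do not move let the fingers close. It gives the time, the measured TCP pose, the force, the opening and the grip force at its end, in the units of the state.
- r.get_state(): the state, without advancing time (a new reading comes with each control period).
- r.snapshot(name): name is "scene" or "top" or "wrist"; returns the picture (420x560x3 uint8, blue, green, red); there is no depth.
- r.get_calibration(name): a dict with "intrinsics" (3x3 intrinsics, pixels), "eye" and "rotation" of the camera in the world. Camera axes: x right, y up, looking along -z (the intrinsics and any distortion apply to the point x, -y, -z); pixel columns grow to the right and rows downward; lengths in m; the calibration is good to about 2 mm. A picture is of the moment at which its call begins: read the wrist's pose just before it. get_calibration takes no time and is no camera call; for the wrist camera it gives the pose at the moment of the call.
- r.finish_job(): hands the job in; it is judged then, once.
Trained networks look in the newest picture that a camera, given by its name, has taken for a name from the list of things; names that differ only in an ending like _2 or _b are one class to them, and where a whole thing is asked for, a point or a joint stands for the part that bears it (a point fixed in the world has none). Each returns a list of dicts, best first, with "confidence" (0 to 1); they miss things now and then, are a little off and sometimes report something else, mostly with a low value. They report only what shows in the picture. A call takes as long as a camera call.
- r.look_for(camera, target): "point" ([x, y, z] in m, in world coordinates, good to about 4 mm: the middle of the surface that is visible of it).
- r.silhouettes(camera, target): "pixels" (420x560 bool, what is visible of it).
The state is a dict: "clock": time; "q": joint angles; "qd": joint speeds; "joint_torque": joint torques, N m; "tool_pos": TCP position; "eef_rot": TCP orientation; "contact_force": force on the tool from outside, world axes, zero at the start; "moment": the same for the moment, N m; "opening": opening from 0.0 (shut) to 1.0 (fully open); "finger_force": force on a finger pad.
Only numpy, scipy, OpenCV 4.12 (cv2) and the standard library are available. Lean on these libraries where they do the work, as an engineer would, in place of code of your own. Each camera call takes 0.05 s, during which the arm holds its last target. There are 200 camera calls.

## Working session

There is one attempt and no reset: what is moved stays moved. The work goes in short steps, Python scripts to look and compute and a tool call to move; the robot and the scene stay as the last step left them, time stands still between calls to the robot, and variables do not carry over. Pictures are saved under pics/ and viewed, at most 10 in all, crops included, and the job is handed in when it is done.

Besides the shell and the picture viewer there is one more tool, called after ">>>" by a JSON object that holds its "name" and its "arguments". play_rows: Moves the arm, as the interface text tells. Its arguments: {"type":"object","properties":{"translation":{"type":"array","items":{"type":"array","items":{"type":"number"}}},"delta_rot":{"type":"array","items":{"type":"array","items":{"type":"number"}}},"grip":{"type":"array","items":{"type":"number"}},"squeeze":{"type":"number"}},"required":["translation","delta_rot","grip"]}

```bash
mkdir -p pics
cat > h.py <<'E'
from plant import r
import numpy as np, cv2
from scipy.spatial.transform import Rotation as R
def st():
    s=r.get_state(); print('t',round(s['clock'],2),'p',np.round(s['tool_pos'],4),'q',np.round(s['eef_rot'],4),'F',np.round(s['contact_force'],1),'M',np.round(s['moment'],2),'op',round(s['opening'],3),'ff',s['finger_force']); return s
def proj(c,P):
    P=np.atleast_2d(P); p=(P-np.array(c['eye']))@np.array(c['rotation']); K=np.array(c['intrinsics'])
    v=np.c_[p[:,0],-p[:,1],-p[:,2]]@K.T; return v[:,:2]/v[:,2:]
def ray(c,uv):
    K=np.array(c['intrinsics']); d=np.linalg.inv(K)@[uv[0],uv[1],1]; d=np.array(c['rotation'])@[d[0],-d[1],-d[2]]
    return np.array(c['eye']),d/np.linalg.norm(d)
def atz(c,uv,z):
    o,d=ray(c,uv); return o+d*(z-o[2])/d[2]
E
python3 - <<'E'
from h import *
s=st(); print(R.from_quat(s['eef_rot']).as_matrix().round(3))
ims=[]
for n in ['scene','top']:
    im=r.snapshot(n); c=r.get_calibration(n); cv2.imwrite(f'pics/{n}0.png',im)
    print(n,c['eye'],[k for k in c])
    for t in ['press','lid','canister','canister_shut','cinnamon_jar','sugar_jar','lid_top']:
        print(t,[(np.round(d['point'],3),round(d['confidence'],2)) for d in r.look_for(n,t)][:3])
E
```

```text
t 0.0 p [0.1916 0.5944 0.3019] q [ 1.552e-01  9.879e-01 -9.000e-04 -1.000e-04] F [-0.4 -0.1  0.2] M [ 0.01 -0.05  0.02] op 1.001 ff 0.0
[[-0.952  0.307 -0.   ]
 [ 0.307  0.952 -0.002]
 [-0.    -0.002 -1.   ]]
scene [-0.11766388 -0.50425815  0.788648  ] ['intrinsics', 'eye', 'rotation']
press [(array([0.489, 0.064, 0.054]), 0.84)]
lid [(array([ 0.55 , -0.353,  0.086]), 0.67)]
canister [(array([ 0.522, -0.36 ,  0.057]), 0.55)]
canister_shut [(array([ 0.497, -0.158,  0.072]), 0.71)]
cinnamon_jar [(array([0.659, 0.042, 0.062]), 0.84)]
sugar_jar [(array([0.459, 0.335, 0.062]), 0.74)]
lid_top [(array([ 0.55 , -0.355,  0.087]), 0.66)]
top [0.35107014 0.00805644 1.41935103] ['intrinsics', 'eye', 'rotation']
press [(array([0.497, 0.07 , 0.052]), 0.7)]
lid [(array([ 0.559, -0.352,  0.084]), 0.76)]
canister [(array([ 0.546, -0.339,  0.074]), 0.81)]
canister_shut [(array([ 0.521, -0.141,  0.072]), 0.89)]
cinnamon_jar [(array([0.667, 0.045, 0.094]), 0.82)]
sugar_jar [(array([0.469, 0.335, 0.098]), 0.81)]
lid_top [(array([ 0.557, -0.354,  0.084]), 0.82)]
```

View pics/scene0.png

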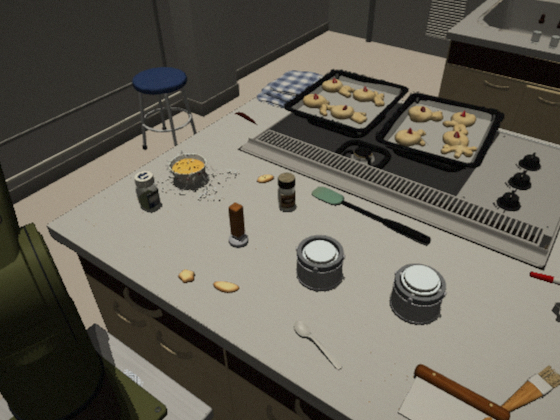

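View pics/top0.png

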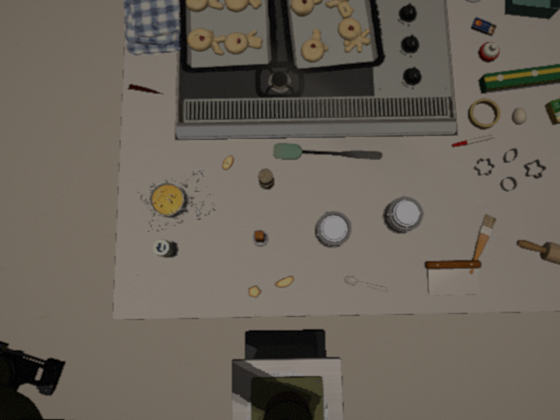

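The scene picture shows the press at pixel (237,225), the shut canister at (320,262) and the raised one at (417,292). In the top view they are at (260,237), (333,229) and (404,214). The networks' points agree with both, so I'll move over the press and look from close by.

>>> {"name": "play_rows", "arguments": {"translation": [[-0.026, -0.026, 0], [-0.026, -0.026, 0], [-0.026, -0.026, 0], [-0.026, -0.026, 0], [-0.026, -0.026, 0], [-0.026, -0.026, 0], [-0.026, -0.026, 0], [-0.026, -0.026, 0], [-0.026, -0.026, 0], [-0.026, -0.026, 0], [-0.026, -0.026, 0], [-0.026, -0.026, 0], [-0.026, -0.026, 0], [-0.026, -0.026, 0], [-0.026, -0.026, 0], [-0.026, -0.026, 0], [0, 0, 0], [0, 0, 0]], "delta_rot": [[0, 0, 0], [0, 0, 0], [0, 0, 0], [0, 0, 0], [0, 0, 0], [0, 0, 0], [0, 0, 0], [0, 0, 0], [0, 0, 0], [0, 0, 0], [0, 0, 0], [0, 0, 0], [0, 0, 0], [0, 0, 0], [0, 0, 0], [0, 0, 0], [0, 0, 0], [0, 0, 0]], "grip": [1, 1, 1, 1, 1, 1, 1, 1, 1, 1, 1, 1, 1, 1, 1, 1, 1, 1]}}

```text
clock: 3.05
tool_pos: [0.4599, 0.072, 0.3028]
eef_rot: [0.155, 0.988, 0.0, -0.0]
contact_force: [-0.4, 0.6, 0.8]
opening: 1.004
finger_force: 0.0
```

```bash
cat > look.py <<'E'
from h import *
import sys
s=st(); tag=sys.argv[1]
M=R.from_quat(s['eef_rot']).as_matrix(); print('q',np.round(s['q'],3)); print(M.round(3))
im=r.snapshot('wrist'); c=r.get_calibration('wrist'); cv2.imwrite(f'pics/w{tag}.png',im)
print('cam in tool',(M.T@(np.array(c['eye'])-s['tool_pos'])).round(4)); print((M.T@np.array(c['rotation'])).round(3),np.array(c['intrinsics']))
for t in sys.argv[2:]:
    print(t,[(np.round(d['point'],4),round(d['confidence'],2)) for d in r.look_for('wrist',t)][:3])
    m=r.silhouettes('wrist',t)
    if m:
        m=m[0]['pixels'].astype(np.uint8); cs,_=cv2.findContours(m,0,1); k=max(cs,key=cv2.contourArea)
        print(' minrect',cv2.minAreaRect(k),'ell',cv2.fitEllipse(k)); np.save(f'pics/m{tag}_{t}.npy',m)
import pickle; pickle.dump((c,s),open(f'pics/c{tag}.pkl','wb'))
E
python3 look.py 1 press cinnamon_jar
```

```text
t 3.05 p [0.4599 0.072  0.3028] q [ 1.550e-01  9.879e-01  4.000e-04 -0.000e+00] F [-0.4  0.6  0.8] M [ 0.05 -0.01  0.01] op 1.004 ff 0.0
q [-0.072  0.493 -0.273  2.027  0.212  0.648  0.776]
[[-0.952  0.306  0.   ]
 [ 0.306  0.952  0.001]
 [ 0.     0.001 -1.   ]]
cam in tool [ 0.0694  0.0005 -0.0816]Traceback (most recent call last):
  File "look.py", line 6, in <module>
    print('cam in tool',(M.T@(np.array(c['eye'])-s['tool_pos'])).round(4)); print((M.T@np.array(c['rotation'])).round(3),np.array(c['intrinsics']))
                                                                                   ~~~^~~~~~~~~~~~~~~~~~~~~~~~
ValueError: matmul: Input operand 1 has a mismatch in its core dimension 0, with gufunc signature (n?,k),(k,m?)->(n?,m?) (size 4 is different from 3)
```

```bash
sed -i "s/np.array(c\['rotation'\])/R.from_quat(c['rotation']).as_matrix()/g" h.py look.py
python3 look.py 2 press cinnamon_jar
python3 - <<'E'
from h import *
cs={n:r.get_calibration(n) for n in ['scene','top']}
uv={n:{} for n in cs}
for n in cs:
    r.snapshot(n)
    for t in ['lid','press','canister_shut','canister']:
        m=r.silhouettes(n,t)
        if not m: print(n,t,'none');continue
        m=m[0]['pixels'].astype(np.uint8); k=max(cv2.findContours(m,0,1)[0],key=cv2.contourArea)
        e=cv2.fitEllipse(cv2.convexHull(k)); print(n,t,e,cv2.boundingRect(k))
        if t=='lid': print(' at z .08-.087',atz(cs[n],e[0],.080).round(4),atz(cs[n],e[0],.087).round(4))
E
```

```text
t 3.1 p [0.4597 0.0724 0.3028] q [ 1.545e-01  9.880e-01  4.000e-04 -1.000e-04] F [ 0.1  0.1 -0.6] M [0.02 0.06 0.03] op 0.999 ff 0.0
q [-0.073  0.493 -0.273  2.027  0.212  0.648  0.776]
[[-0.952  0.305 -0.   ]
 [ 0.305  0.952  0.001]
 [ 0.     0.001 -1.   ]]
cam in tool [ 0.0693  0.0004 -0.0816]
[[ 0.001  0.963  0.269]
 [ 1.    -0.001  0.   ]
 [ 0.001  0.269 -0.963]] [[372.68382287   0.         274.17640697]
 [  0.         372.68382287 215.95981092]
 [  0.           0.           1.        ]]
press [(array([0.4925, 0.0744, 0.0815]), 0.86)]
 minrect ((289.33514404296875, 231.156005859375), (70.96479797363281, 44.92214584350586), 73.1416015625) ell ((286.60394287109375, 230.32069396972656), (42.18785858154297, 78.24425506591797), 173.3267059326172)
cinnamon_jar [(array([0.6582, 0.0523, 0.0669]), 0.59)]
 minrect ((318.0, 384.0), (42.0, 46.0), 90.0) ell ((317.2327575683594, 384.2376403808594), (45.126277923583984, 52.35062026977539), 127.32493591308594)
scene lid ((419.851806640625, 279.82049560546875), (29.8736629486084, 39.64258575439453), 106.40911102294922) (401, 265, 39, 31)
 at z .0
[... 251 characters left out ...]
, (51.10517501831055, 57.10452651977539), 174.70730590820312) (296, 234, 48, 56)
scene canister ((416.5745544433594, 292.71453857421875), (58.39043045043945, 61.33812713623047), 176.4137420654297) (389, 263, 57, 61)
top lid ((406.6256408691406, 213.25958251953125), (25.086788177490234, 25.544944763183594), 111.15077209472656) (394, 201, 26, 26)
 at z .08-.087 [ 0.5584 -0.354   0.08  ] [ 0.5573 -0.3521  0.087 ]
top press none
top canister_shut ((332.9013366699219, 229.63368225097656), (34.95234680175781, 37.54843521118164), 25.991085052490234) (315, 211, 37, 38)
top canister ((403.39569091796875, 214.6856689453125), (36.24639129638672, 40.24479675292969), 73.91255950927734) (384, 196, 40, 38)
```

View pics/w2.png

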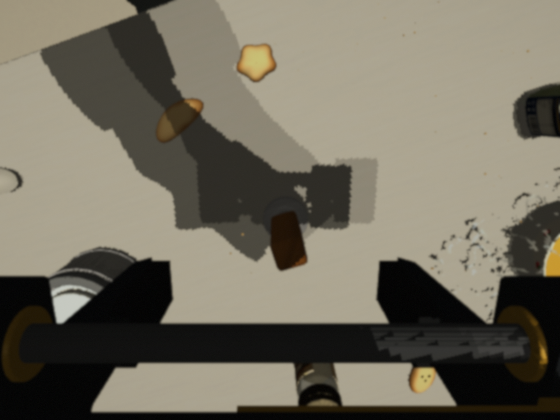

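The wrist view shows the press at about (287,240): its foot is near (285,208) and its handle top near (291,265), all in the gripper's shadow. I'll brighten and enlarge it.

Run:
```python
import cv2,numpy as np
im=cv2.imread('pics/w2.png')[190:280,240:340]
o=cv2.resize((255*(im/255.)**.45).astype(np.uint8),None,fx=6,fy=6,interpolation=cv2.INTER_CUBIC)
cv2.imwrite('pics/w2c.png',o)
```

```text
(no output)
```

View pics/w2c.png

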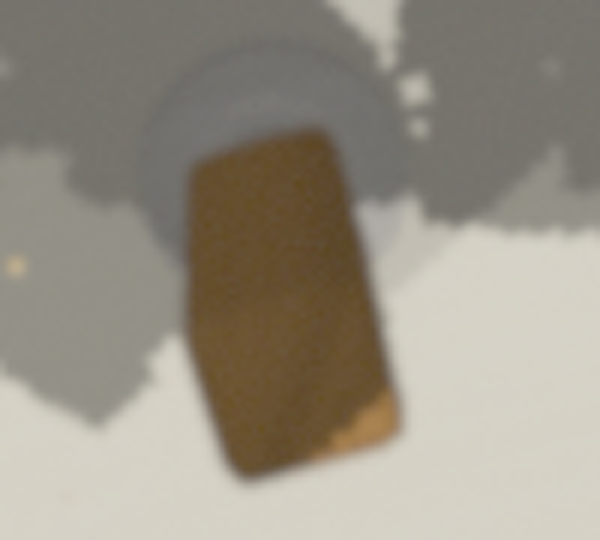

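Run:
```python
from h import *
import pickle
c,s=pickle.load(open('pics/c2.pkl','rb'))
px=lambda x,y:(240+x/6-.4,190+y/6-.4)
P=[atz(c,px(*q),.109) for q in [(236,482),(405,440),(188,322)]]
print(np.round(P,4)); print([np.linalg.norm(P[1]-P[0]),np.linalg.norm(P[2]-P[0])])
C=(P[1]+P[2])/2; print('top centre',C, 'ang',np.degrees(np.arctan2(*(P[1]-P[0])[1::-1])),np.degrees(np.arctan2(*(P[2]-P[0])[1::-1])))
B=[atz(c,px(*q),.024) for q in [(188,162),(328,128)]]; print(np.round(B,4),np.linalg.norm(B[1]-B[0]),np.degrees(np.arctan2(*(B[1]-B[0])[1::-1])))
L=atz(c,px(136,170),.008);Rr=atz(c,px(418,170),.008);T=atz(c,px(270,42),.008); print('foot',(L+Rr)/2,np.linalg.norm(L-Rr),T)
# foot centre prediction
for C2 in [(.491,.072),(.493,.074),(.495,.074)]:
  a=np.linspace(0,6.28,200); F=proj(c,np.c_[C2[0]+.024*np.cos(a),C2[1]+.024*np.sin(a),0*a+.010]); G=(F+.4-[240,190])*6; print(C2,G.min(0),G.max(0))
# predicted wrist tilt; scene triangulation of handle top
print('tool yaw y axis deg',np.degrees(np.arctan2(.952,.305)))
m=np.load('pics/m2_press.npy')
cs=r.get_calibration('scene'); sc=cv2.imread('pics/scene0.png')
cv2.imwrite('pics/sc.png',cv2.resize((255*(sc[190:255,205:270]/255.)**.5).astype(np.uint8),None,fx=8,fy=8,interpolation=2))
for z in(.0,.109): print('scene proj',proj(cs,[C[0],C[1],z]).round(1), ((proj(cs,[C[0],C[1],z])-[205,190])*8).round())
```

```text
[[0.511  0.0604 0.109 ]
 [0.5121 0.0836 0.109 ]
 [0.4876 0.0613 0.109 ]]
[np.float64(0.02317776443188611), np.float64(0.02347895892837473)]
top centre [0.4998475  0.07243382 0.109     ] ang 87.35225583857485 177.9667918228182
[[0.4895 0.0599 0.024 ]
 [0.491  0.084  0.024 ]] 0.024086345994946155 86.43896614803097
foot [0.49984534 0.07281579 0.008     ] 0.049362609413114024 [0.47757533 0.07845987 0.008     ]
(0.491, 0.072) [119.14501872  -8.46903003] [396.31873177 259.51871537]
(0.493, 0.074) [133.72876501  -0.99024081] [410.65605189 266.51471609]
(0.495, 0.074) [137.33228266   9.97302434] [413.89428392 276.77128177]
tool yaw y axis deg 72.23567662206972
scene proj [[237.8 241.4]] [[262. 411.]]
scene proj [[234.6 206.3]] [[237. 131.]]
```

View pics/sc.png

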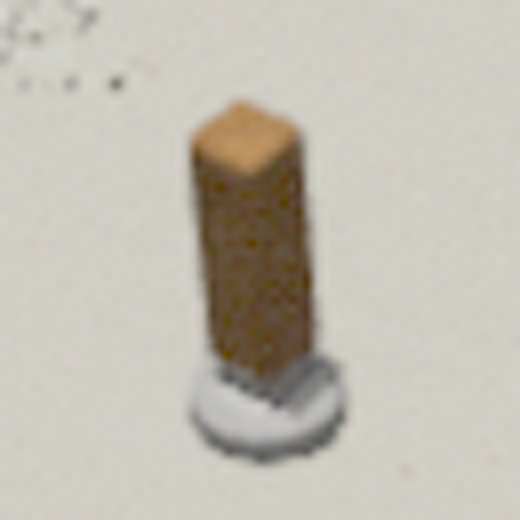

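The scene crop shows the handle's top centre at (246,138) and the foot at (268,405), within about 1 px of the prediction. So the press is at (0.500, 0.0725), standing 109 mm high and turned about -2.5°. I'll go down and grasp it.

>>> {"name": "play_rows", "arguments": {"translation": [[0, 0, 0], [0, 0, 0], [0, 0, 0], [-0.0135, 0.0006, 0], [-0.0135, 0.0006, 0], [-0.0135, 0.0006, 0], [0, 0, 0.023], [0, 0, 0.023], [0, 0, 0.023], [0, 0, 0.023], [0, 0, 0.023], [0, 0, 0.023], [0, 0, 0.023], [0, 0, 0.023], [0, 0, 0], [0, 0, 0]], "delta_rot": [[0, 0, -5], [0, 0, -5], [0, 0, -5], [0, 0, 0], [0, 0, 0], [0, 0, 0], [0, 0, 0], [0, 0, 0], [0, 0, 0], [0, 0, 0], [0, 0, 0], [0, 0, 0], [0, 0, 0], [0, 0, 0], [0, 0, 0], [0, 0, 0]], "grip": [1, 1, 1, 1, 1, 1, 1, 1, 1, 1, 1, 1, 1, 1, 1, 1]}}

```text
clock: 5.85
tool_pos: [0.5013, 0.0712, 0.1191]
eef_rot: [0.025, 1.0, 0.0, 0.0]
contact_force: [-0.3, -0.6, 0.2]
opening: 0.998
finger_force: 0.0
```

```bash
python3 look.py 3 press
```

```text
t 5.85 p [0.5013 0.0712 0.1191] q [2.510e-02 9.997e-01 1.000e-04 5.000e-04] F [-0.3 -0.6  0.2] M [ 0.01 -0.01 -0.02] op 0.998 ff 0.0
q [-0.142  0.854 -0.148  2.051  0.441  0.265  0.853]
[[-0.999  0.05   0.001]
 [ 0.05   0.999  0.   ]
 [-0.001  0.    -1.   ]]
cam in tool [ 0.0691  0.0002 -0.0818]
[[ 0.     0.963  0.27 ]
 [ 1.    -0.     0.   ]
 [ 0.     0.27  -0.963]] [[372.68382287   0.         274.17640697]
 [  0.         372.68382287 215.95981092]
 [  0.           0.           1.        ]]
press [(array([0.492 , 0.0737, 0.0846]), 0.71)]
 minrect ((274.5, 260.0), (124.0, 87.0), 90.0) ell ((274.43756103515625, 265.38934326171875), (90.20989990234375, 142.56729125976562), 0.3962782621383667)
```

View pics/w3.png

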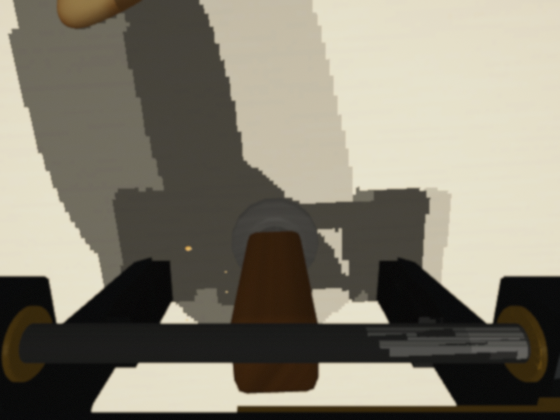

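The handle is centred and square between the fingers: its top edge runs horizontally from (236,390) to (318,390), with the foot at (275,235). Closing the gripper.

>>> {"name": "play_rows", "arguments": {"translation": [[0, 0, 0], [0, 0, 0], [0, 0, 0], [0, 0, 0], [0, 0, 0], [0, 0, 0], [0, 0, 0], [0, 0, 0]], "delta_rot": [[0, 0, 0], [0, 0, 0], [0, 0, 0], [0, 0, 0], [0, 0, 0], [0, 0, 0], [0, 0, 0], [0, 0, 0]], "grip": [-1, -1, -1, -1, -1, -1, -1, -1], "squeeze": 50}}

```text
clock: 7.0
tool_pos: [0.5006, 0.0712, 0.1186]
eef_rot: [0.025, 1.0, 0.0, -0.0]
contact_force: [-0.2, -0.2, -1.1]
opening: 0.294
finger_force: 49.4
```

```bash
python3 look.py 4 press|head -5
```

```text
t 7.0 p [0.5006 0.0712 0.1186] q [ 2.500e-02  9.997e-01  1.000e-04 -0.000e+00] F [-0.2 -0.2 -1.1] M [ 0.08 -0.02  0.01] op 0.294 ff 49.4292102009058
q [-0.142  0.855 -0.148  2.053  0.441  0.264  0.853]
[[-0.999  0.05  -0.   ]
 [ 0.05   0.999  0.   ]
 [ 0.     0.    -1.   ]]
```

Gripped: the opening of 0.294 matches 26 mm. Lifting and carrying it beside the lid for a clear view.

>>> {"name": "play_rows", "arguments": {"translation": [[0, 0, -0.015], [0, 0, -0.03], [0, 0, -0.03], [0, 0, -0.03], [0, 0, -0.03], [0, 0, -0.03], [0, 0, -0.015], [-0.0106, -0.0304, 0], [-0.0106, -0.0304, 0], [-0.0106, -0.0304, 0], [-0.0106, -0.0304, 0], [-0.0106, -0.0304, 0], [-0.0106, -0.0304, 0], [-0.0106, -0.0304, 0], [-0.0106, -0.0304, 0], [-0.0106, -0.0304, 0], [-0.0106, -0.0304, 0], [-0.0106, -0.0304, 0], [-0.0106, -0.0304, 0], [0, 0, 0]], "delta_rot": [[0, 0, 0], [0, 0, 0], [0, 0, 0], [0, 0, 0], [0, 0, 0], [0, 0, 0], [0, 0, 0], [0, 0, 0], [0, 0, 0], [0, 0, 0], [0, 0, 0], [0, 0, 0], [0, 0, 0], [0, 0, 0], [0, 0, 0], [0, 0, 0], [0, 0, 0], [0, 0, 0], [0, 0, 0], [0, 0, 0]], "grip": [-1, -1, -1, -1, -1, -1, -1, -1, -1, -1, -1, -1, -1, -1, -1, -1, -1, -1, -1, -1]}}

```text
clock: 9.65
tool_pos: [0.6081, -0.3033, 0.2986]
eef_rot: [0.028, 1.0, -0.001, -0.001]
contact_force: [-0.3, -0.4, -2.4]
opening: 0.289
finger_force: 49.4
```

```bash
python3 look.py 5 lid press canister
```

```text
t 9.65 p [ 0.6081 -0.3033  0.2986] q [ 2.750e-02  9.996e-01 -1.100e-03 -7.000e-04] F [-0.3 -0.4 -2.4] M [0.07 0.03 0.02] op 0.289 ff 49.43224411457777
q [ 0.581  0.787 -0.378  1.38   0.312  1.034  1.66 ]
[[-0.998  0.055 -0.001]
 [ 0.055  0.998 -0.002]
 [ 0.001 -0.002 -1.   ]]
cam in tool [ 0.069   0.0025 -0.0816]
[[ 0.003  0.963  0.269]
 [ 1.    -0.002 -0.003]
 [-0.002  0.269 -0.963]] [[372.68382287   0.         274.17640697]
 [  0.         372.68382287 215.95981092]
 [  0.           0.           1.        ]]
lid [(array([ 0.5597, -0.3501,  0.0899]), 0.65), (array([ 0.5565, -0.3505,  0.0727]), 0.32), (array([ 0.5181, -0.1523,  0.0755]), 0.25)]
 minrect ((208.9499969482422, 141.14999389648438), (96.13323974609375, 94.55209350585938), 18.434947967529297) ell ((208.9214324951172, 141.04701232910156), (93.22409057617188, 97.02796936035156), 140.8031005859375)
press []
 minrect ((275.0, 260.5), (85.99998474121094, 122.99998474121094), -0.0) ell ((274.5329284667969, 266.0025939941406), (87.35838317871094, 141.09820556640625), 0.39078664779663086)
canister []
 minrect ((210.75003051757812, 138.75), (125.15789794921875, 121.62235260009766), 45.0) ell ((210.92721557617188, 139.1633758544922), (123.08008575439453, 126.3712387084961), 137.47714233398438)
```

View pics/w5.png

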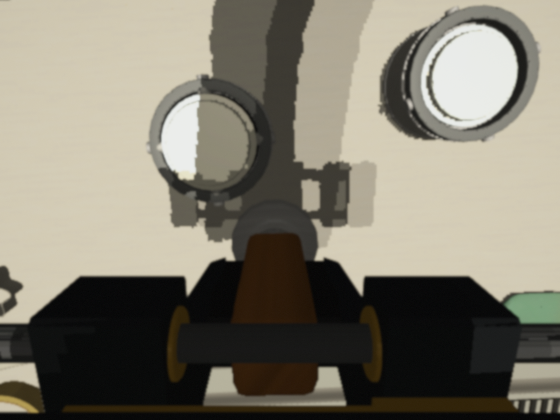

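The wrist view shows the lid centred at (209,141), half in shadow, the held foot at (275,240), and the shut canister at (470,72). Now working out the foot's and the lid's positions from this one view.

Run:
```python
from h import *
import pickle
c,s=pickle.load(open('pics/c5.pkl','rb'))
M=R.from_quat(s['eef_rot']).as_matrix(); p=np.array(s['tool_pos'])
for z in(.073,.078,.087): print('lid',z,atz(c,(208.95,141.1),z).round(4))
m=np.load('pics/m5_lid.npy'); k=max(cv2.findContours(m,0,1)[0],key=cv2.contourArea).reshape(-1,2)
for z in(.074,.078,.087):
    W=np.array([atz(c,q,z)[:2] for q in k.astype(float)]); A=np.c_[2*W,np.ones(len(W))]; x=np.linalg.lstsq(A,(W**2).sum(1),rcond=None)[0]; print(z,'circ',x[:2].round(4),'dia',2*np.sqrt(x[2]+x[0]**2+x[1]**2))
# grey-collar outer contour from mask canister
m=np.load('pics/m5_canister.npy'); k=cv2.convexHull(max(cv2.findContours(m,0,1)[0],key=cv2.contourArea)).reshape(-1,2)
W=np.array([atz(c,q,.074)[:2] for q in k.astype(float)]); A=np.c_[2*W,np.ones(len(W))]; x=np.linalg.lstsq(A,(W**2).sum(1),rcond=None)[0]; print('can circ',x[:2].round(4),2*np.sqrt(x[2]+x[0]**2+x[1]**2))
m=np.load('pics/m5_press.npy'); ys,xs=np.nonzero(m); print('press mask top',ys.min(),[(y,xs[ys==y].min(),xs[ys==y].max()) for y in (205,215,225,235,240,245)], 'bottom',ys.max())
a=np.linspace(0,2*np.pi,400)
for ox in (-.004,-.002,0,.002):
    g=[]
    for zz in (.1186,.1086):
        T=np.c_[ox+.024*np.cos(a),.024*np.sin(a),0*a+zz]; F=proj(c,p+T@M.T); g.append((F.min(0).round(1),F.max(0).round(1)))
    H=proj(c,p+np.array([[ox-.013,-.013,.0096],[ox-.013,.013,.0096]])@M.T).round(1)
    print(ox,g,H.tolist())
```

```text
lid 0.073 [ 0.5592 -0.351   0.073 ]
lid 0.078 [ 0.5589 -0.3501  0.078 ]
lid 0.087 [ 0.5583 -0.3485  0.087 ]
0.074 circ [ 0.5603 -0.3509] dia 0.076254572256366
0.078 circ [ 0.5601 -0.3502] dia 0.07525886676596551
0.087 circ [ 0.5595 -0.3486] dia 0.07301852941259317
can circ [ 0.5599 -0.3494] 0.10138650951607837
press mask top 199 [(205, np.int64(254), np.int64(296)), (215, np.int64(241), np.int64(308)), (225, np.int64(236), np.int64(314)), (235, np.int64(232), np.int64(316)), (240, np.int64(232), np.int64(317)), (245, np.int64(233), np.int64(318))] bottom 395
-0.004 [(array([226.7, 203.7]), array([310.9, 283.2])), (array([224.4, 208.2]), array([312.7, 291. ]))] [[220.8, 411.4], [308.1, 411.5]]
-0.002 [(array([226.6, 200.2]), array([311., 280.])), (array([224.3, 204.6]), array([312.8, 287.8]))] [[220.5, 405.9], [308.3, 406.0]]
0 [(array([226.4, 196.7]), array([311.1, 276.9])), (array([224.2, 200.8]), array([312.9, 284.5]))] [[220.3, 400.2], [308.5, 400.4]]
0.002 [(array([226.3, 193.1]), array([311.2, 273.7])), (array([224.1, 197.1]), array([313. , 281.3]))] [[220.0, 394.6], [308.6, 394.7]]
```

>>> {"name": "play_rows", "arguments": {"translation": [[0, 0, 0.02], [0, 0, 0.02], [0, 0, 0.01], [0, 0, 0], [0, 0, 0], [0, 0, 0]], "delta_rot": [[0, 0, 0], [0, 0, 0], [0, 0, 0], [0, 0, 0], [0, 0, 0], [0, 0, 0]], "grip": [-1, -1, -1, -1, -1, -1]}}

```text
clock: 10.75
tool_pos: [0.6099, -0.2997, 0.2496]
eef_rot: [0.025, 1.0, -0.0, 0.001]
contact_force: [0.0, -0.1, -2.0]
opening: 0.291
finger_force: 49.4
```

```bash
cat > rel.py <<'E'
from h import *
import sys,pickle
from scipy.optimize import least_squares
tag=sys.argv[1]; c,s=pickle.load(open(f'pics/c{tag}.pkl','rb'))
M=R.from_quat(s['eef_rot']).as_matrix(); p=np.array(s['tool_pos']); a=np.linspace(0,2*np.pi,400)
m=np.load(f'pics/m{tag}_press.npy'); ys,xs=np.nonzero(m); top=ys.min(); w=[(xs[ys==y].min(),xs[ys==y].max()) for y in range(top,top+45)]
obs=np.array([min(q[0] for q in w),max(q[1] for q in w)+1,top])
def pr(x):
    F=np.vstack([proj(c,p+np.c_[x[0]+.024*np.cos(a),x[1]+.024*np.sin(a),0*a+x[2]]@M.T) for _ in [0]])
    return [F[:,0].min(),F[:,0].max(),F[:,1].min()]
# foot solved with depth fixed to bottom-1mm..10mm rim
for zz in (.1186,.1116):
    f=least_squares(lambda x:np.array(pr([x[0],x[1],zz]))-obs,[0,0]).x; foot=(p+np.array([f[0],f[1],zz])@M.T); print('foot in tool',f.round(4),'world',foot.round(4),'resid',(np.array(pr([*f,zz]))-obs).round(1))
H=proj(c,p+np.array([[-.013,0,.0096]])@M.T); print('handle top far edge pred',H.round(1),'obs',ys.max())
m=np.load(f'pics/m{tag}_lid.npy'); k=max(cv2.findContours(m,0,1)[0],key=cv2.contourArea); k=cv2.convexHull(k).reshape(-1,2)
for z in (.074,.078,.087):
    W=np.array([atz(c,q+.5,z)[:2] for q in k.astype(float)]); A=np.c_[2*W,np.ones(len(W))]; x=np.linalg.lstsq(A,(W**2).sum(1),rcond=None)[0]; d=x[:2]-foot[:2]
    print('lid z',z,x[:2].round(4),'dia',round(2*np.sqrt(x[2]+x[0]**2+x[1]**2),4),'move tool',(M.T@[d[0],d[1],0]).round(4))
E
python3 look.py 6 lid press canister | head -1; python3 rel.py 6
```

```text
t 10.75 p [ 0.6099 -0.2997  0.2496] q [ 2.500e-02  9.997e-01 -2.000e-04  8.000e-04] F [ 0.  -0.1 -2. ] M [0.01 0.   0.  ] op 0.291 ff 49.43236095830798
foot in tool [-0.0004  0.0004] world [ 0.6105 -0.2994  0.131 ] resid [ 1.2 -1.2 -0.1]
foot in tool [0.0011 0.0004] world [ 0.6089 -0.2993  0.138 ] resid [-0.3  0.3  0. ]
handle top far edge pred [[273.4 401.4]] obs 396
lid z 0.074 [ 0.5604 -0.3537] dia 0.0767 move tool [ 0.0457 -0.0567 -0.    ]
lid z 0.078 [ 0.5601 -0.3528] dia 0.0755 move tool [ 0.0461 -0.0559 -0.    ]
lid z 0.087 [ 0.5594 -0.3508] dia 0.0728 move tool [ 0.0469 -0.0539 -0.0001]
```

>>> {"name": "play_rows", "arguments": {"translation": [[0.0115, -0.014, 0], [0.0115, -0.014, 0], [0.0115, -0.014, 0], [0.0115, -0.014, 0], [0, 0, 0.012], [0, 0, 0.012], [0, 0, 0], [0, 0, 0], [0, 0, 0]], "delta_rot": [[0, 0, 0], [0, 0, 0], [0, 0, 0], [0, 0, 0], [0, 0, 0], [0, 0, 0], [0, 0, 0], [0, 0, 0], [0, 0, 0]], "grip": [-1, -1, -1, -1, -1, -1, -1, -1, -1]}}

```text
clock: 12.22
tool_pos: [0.5612, -0.3529, 0.225]
eef_rot: [0.025, 1.0, -0.0, 0.0]
contact_force: [0.1, 0.6, -2.4]
opening: 0.292
finger_force: 49.4
```

```bash
python3 look.py 7 lid press canister | head -1; python3 rel.py 7
python3 - <<'E'
import cv2,numpy as np
im=cv2.imread('pics/w7.png')[100:300,150:400]
cv2.imwrite('pics/w7c.png',cv2.resize((255*(im/255.)**.5).astype(np.uint8),None,fx=3,fy=3,interpolation=2))
E
```

```text
t 12.22 p [ 0.5612 -0.3529  0.225 ] q [ 2.470e-02  9.997e-01 -1.000e-04  4.000e-04] F [ 0.1  0.6 -2.4] M [0.07 0.   0.01] op 0.292 ff 49.43243991583586
foot in tool [-0.0011  0.0005] world [ 0.5624 -0.3525  0.1064] resid [ 0.7 -0.7 -0. ]
foot in tool [0.0005 0.0005] world [ 0.5608 -0.3524  0.1134] resid [-0.7  0.7  0. ]
handle top far edge pred [[273.9 401. ]] obs 395
lid z 0.074 [ 0.561  -0.3533] dia 0.0772 move tool [-0.0002 -0.0008  0.    ]
lid z 0.078 [ 0.5598 -0.3532] dia 0.0758 move tool [ 0.001  -0.0008 -0.    ]
lid z 0.087 [ 0.5571 -0.3531] dia 0.0729 move tool [ 0.0037 -0.0008 -0.    ]
```

View pics/w7c.png

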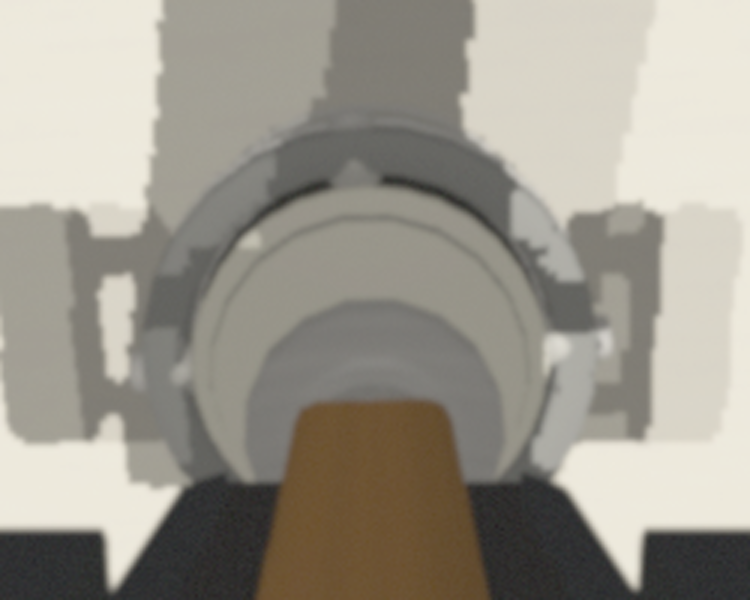

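The foot (centre column 374 in the crop) sits within 1 mm of the crown centre (372). Going down gently.

>>> {"name": "play_rows", "arguments": {"translation": [[0.0003, -0.0004, 0.004], [0.0003, -0.0004, 0.004], [0, 0, 0.004], [0, 0, 0.003], [0, 0, 0.001], [0, 0, 0.001], [0, 0, 0]], "delta_rot": [[0, 0, 0], [0, 0, 0], [0, 0, 0], [0, 0, 0], [0, 0, 0], [0, 0, 0], [0, 0, 0]], "grip": [-1, -1, -1, -1, -1, -1, -1]}}

```text
clock: 13.45
tool_pos: [0.5601, -0.354, 0.2077]
eef_rot: [0.025, 1.0, 0.0, 0.0]
contact_force: [-0.9, -0.3, -3.0]
opening: 0.29
finger_force: 49.4
```

>>> {"name": "play_rows", "arguments": {"translation": [[0, 0, 0.001], [0, 0, 0.001], [0, 0, 0]], "delta_rot": [[0, 0, 0], [0, 0, 0], [0, 0, 0]], "grip": [-1, -1, -1]}}

```text
clock: 13.82
tool_pos: [0.56, -0.354, 0.2056]
eef_rot: [0.025, 1.0, 0.0, -0.0]
contact_force: [-0.4, 0.7, -2.3]
opening: 0.296
finger_force: 49.4
```

>>> {"name": "play_rows", "arguments": {"translation": [[0, 0, 0.001], [0, 0, 0]], "delta_rot": [[0, 0, 0], [0, 0, 0]], "grip": [-1, -1]}}

```text
clock: 14.08
tool_pos: [0.5602, -0.354, 0.2051]
eef_rot: [0.025, 1.0, -0.0, 0.0]
contact_force: [-0.9, 0.9, 0.8]
opening: 0.292
finger_force: 49.4
```

>>> {"name": "play_rows", "arguments": {"translation": [[0, 0, 0.001], [0, 0, 0]], "delta_rot": [[0, 0, 0], [0, 0, 0]], "grip": [-1, -1]}}

```text
clock: 14.32
tool_pos: [0.5603, -0.3541, 0.2046]
eef_rot: [0.025, 1.0, -0.0, 0.0]
contact_force: [-1.1, 1.2, 4.9]
opening: 0.294
finger_force: 49.4
```

>>> {"name": "play_rows", "arguments": {"translation": [[0, 0, 0.001], [0, 0, 0]], "delta_rot": [[0, 0, 0], [0, 0, 0]], "grip": [-1, -1]}}

```text
clock: 14.58
tool_pos: [0.5605, -0.3541, 0.2042]
eef_rot: [0.025, 1.0, -0.0, 0.001]
contact_force: [-2.0, 0.1, 9.6]
opening: 0.293
finger_force: 49.4
```

>>> {"name": "play_rows", "arguments": {"translation": [[0, 0, 0.001], [0, 0, 0]], "delta_rot": [[0, 0, 0], [0, 0, 0]], "grip": [-1, -1]}}

```text
clock: 14.82
tool_pos: [0.5608, -0.3543, 0.2034]
eef_rot: [0.025, 1.0, -0.001, 0.001]
contact_force: [-2.3, 1.4, 9.1]
opening: 0.292
finger_force: 49.4
```

>>> {"name": "play_rows", "arguments": {"translation": [[0, 0, 0.0005], [0, 0, 0]], "delta_rot": [[0, 0, 0], [0, 0, 0]], "grip": [-1, -1]}}

```text
clock: 15.08
tool_pos: [0.5609, -0.3544, 0.2029]
eef_rot: [0.025, 1.0, -0.001, 0.001]
contact_force: [-1.7, 0.1, 7.8]
opening: 0.289
finger_force: 49.4
```

>>> {"name": "play_rows", "arguments": {"translation": [[0, 0, 0.001], [0, 0, 0]], "delta_rot": [[0, 0, 0], [0, 0, 0]], "grip": [-1, -1]}}

```text
clock: 15.32
tool_pos: [0.5604, -0.3542, 0.2005]
eef_rot: [0.025, 1.0, -0.0, 0.001]
contact_force: [1.2, -0.8, -1.1]
opening: 0.292
finger_force: 49.4
```

>>> {"name": "play_rows", "arguments": {"translation": [[0, 0, 0.001], [0, 0, 0]], "delta_rot": [[0, 0, 0], [0, 0, 0]], "grip": [-1, -1]}}

```text
clock: 15.58
tool_pos: [0.56, -0.354, 0.1986]
eef_rot: [0.025, 1.0, 0.0, -0.0]
contact_force: [1.0, -0.2, -2.4]
opening: 0.291
finger_force: 49.4
```

>>> {"name": "play_rows", "arguments": {"translation": [[0, 0, 0.001], [0, 0, 0]], "delta_rot": [[0, 0, 0], [0, 0, 0]], "grip": [-1, -1]}}

```text
clock: 15.82
tool_pos: [0.5598, -0.3539, 0.1977]
eef_rot: [0.025, 1.0, 0.0, -0.0]
contact_force: [-0.0, -0.7, -2.2]
opening: 0.291
finger_force: 49.4
```

The catches have given way. Next is feeling for the seat.

>>> {"name": "play_rows", "arguments": {"translation": [[0, 0, 0.001], [0, 0, 0.001], [0, 0, 0.001], [0, 0, 0]], "delta_rot": [[0, 0, 0], [0, 0, 0], [0, 0, 0], [0, 0, 0]], "grip": [-1, -1, -1, -1]}}

```text
clock: 16.32
tool_pos: [0.5598, -0.3539, 0.1947]
eef_rot: [0.025, 1.0, 0.0, -0.0]
contact_force: [0.9, -0.8, -2.3]
opening: 0.289
finger_force: 49.4
```

>>> {"name": "play_rows", "arguments": {"translation": [[0, 0, 0.001], [0, 0, 0]], "delta_rot": [[0, 0, 0], [0, 0, 0]], "grip": [-1, -1]}}

```text
clock: 16.58
tool_pos: [0.56, -0.354, 0.1942]
eef_rot: [0.025, 1.0, 0.0, -0.0]
contact_force: [0.2, 0.5, -1.3]
opening: 0.291
finger_force: 49.4
```

>>> {"name": "play_rows", "arguments": {"translation": [[0, 0, 0.001], [0, 0, 0]], "delta_rot": [[0, 0, 0], [0, 0, 0]], "grip": [-1, -1]}}

```text
clock: 16.82
tool_pos: [0.5601, -0.3539, 0.1941]
eef_rot: [0.025, 1.0, -0.0, 0.0]
contact_force: [-2.3, 0.1, 4.4]
opening: 0.292
finger_force: 49.4
```

>>> {"name": "play_rows", "arguments": {"translation": [[0, 0, 0.001], [0, 0, 0]], "delta_rot": [[0, 0, 0], [0, 0, 0]], "grip": [-1, -1]}}

```text
clock: 17.08
tool_pos: [0.5601, -0.354, 0.1939]
eef_rot: [0.025, 1.0, -0.0, 0.0]
contact_force: [-3.3, 2.2, 10.6]
opening: 0.292
finger_force: 49.4
```

>>> {"name": "play_rows", "arguments": {"translation": [[0, 0, 0.0005], [0, 0, 0]], "delta_rot": [[0, 0, 0], [0, 0, 0]], "grip": [-1, -1]}}

```text
clock: 17.32
tool_pos: [0.5602, -0.354, 0.1939]
eef_rot: [0.025, 1.0, -0.0, 0.0]
contact_force: [-4.3, 1.7, 13.1]
opening: 0.292
finger_force: 49.4
```

>>> {"name": "play_rows", "arguments": {"translation": [[0, 0, 0.0001], [0, 0, 0], [0, 0, 0], [0, 0, 0], [0, 0, 0]], "delta_rot": [[0, 0, 0], [0, 0, 0], [0, 0, 0], [0, 0, 0], [0, 0, 0]], "grip": [-1, -1, -1, -1, -1]}}

```text
clock: 17.95
tool_pos: [0.5602, -0.354, 0.1939]
eef_rot: [0.025, 1.0, -0.0, 0.0]
contact_force: [-5.3, 2.2, 13.6]
opening: 0.298
finger_force: 49.4
```

>>> {"name": "play_rows", "arguments": {"translation": [[0, 0, 0], [0, 0, 0], [0, 0, 0], [0, 0, 0], [0, 0, 0]], "delta_rot": [[0, 0, 0], [0, 0, 0], [0, 0, 0], [0, 0, 0], [0, 0, 0]], "grip": [-1, -1, -1, -1, -1]}}

```text
clock: 18.58
tool_pos: [0.5602, -0.3539, 0.1938]
eef_rot: [0.025, 1.0, -0.0, 0.0]
contact_force: [-4.0, 1.7, 13.0]
opening: 0.293
finger_force: 49.4
```

>>> {"name": "play_rows", "arguments": {"translation": [[0, 0, 0], [0, 0, 0], [0, 0, 0], [0, 0, 0]], "delta_rot": [[0, 0, 0], [0, 0, 0], [0, 0, 0], [0, 0, 0]], "grip": [-1, -1, -1, -1]}}

```text
clock: 19.08
tool_pos: [0.5602, -0.354, 0.1938]
eef_rot: [0.025, 1.0, -0.0, 0.0]
contact_force: [-4.4, 2.2, 13.5]
opening: 0.293
finger_force: 49.4
```

About 16 N was held for more than 1.7 s. Lifting off straight and checking the lid.

>>> {"name": "play_rows", "arguments": {"translation": [[0, 0, -0.002], [0, 0, -0.004], [0, 0, -0.015], [0, 0, -0.02], [0, 0, -0.02], [0, 0, -0.02], [0, 0, -0.02], [0, 0, 0]], "delta_rot": [[0, 0, 0], [0, 0, 0], [0, 0, 0], [0, 0, 0], [0, 0, 0], [0, 0, 0], [0, 0, 0], [0, 0, 0]], "grip": [-1, -1, -1, -1, -1, -1, -1, -1]}}

```text
clock: 20.08
tool_pos: [0.5611, -0.3544, 0.2948]
eef_rot: [0.025, 1.0, -0.001, 0.002]
contact_force: [0.4, -0.3, -4.0]
opening: 0.287
finger_force: 49.4
```

>>> {"name": "play_rows", "arguments": {"translation": [[0.0058, 0.03, 0], [0.0058, 0.03, 0], [0.0058, 0.03, 0], [0.0058, 0.03, 0], [0.0058, 0.03, 0], [0.0058, 0.03, 0], [0.0058, 0.03, 0], [0.0058, 0.03, 0], [0.0058, 0.03, 0], [0.0058, 0.03, 0], [0.0058, 0.03, 0], [0.0058, 0.03, 0], [0.0058, 0.03, 0], [0.0058, 0.03, 0], [0, 0, 0], [0, 0, 0]], "delta_rot": [[0, 0, 0], [0, 0, 0], [0, 0, 0], [0, 0, 0], [0, 0, 0], [0, 0, 0], [0, 0, 0], [0, 0, 0], [0, 0, 0], [0, 0, 0], [0, 0, 0], [0, 0, 0], [0, 0, 0], [0, 0, 0], [0, 0, 0], [0, 0, 0]], "grip": [-1, -1, -1, -1, -1, -1, -1, -1, -1, -1, -1, -1, -1, -1, -1, -1]}}

```text
clock: 22.08
tool_pos: [0.4998, 0.0687, 0.2922]
eef_rot: [0.025, 1.0, -0.0, -0.0]
contact_force: [0.4, -0.7, -2.6]
opening: 0.291
finger_force: 49.4
```

Run:
```python
from h import *
st(); im=r.snapshot('scene'); t=r.snapshot('top')
o=cv2.resize(im[140:340,140:470],None,fx=2.4,fy=2.4,interpolation=2); cv2.imwrite('pics/after.png',o)
for n in('scene','top'):
  for k in('lid','cinnamon_jar','sugar_jar'): print(n,k,[(np.round(d['point'],3),round(d['confidence'],2)) for d in r.look_for(n,k)][:2])
```

```text
t 22.07 p [0.4998 0.0687 0.2922] q [ 2.520e-02  9.997e-01 -5.000e-04 -4.000e-04] F [ 0.4 -0.7 -2.6] M [ 0.02 -0.03  0.01] op 0.291 ff 49.4343195296824
scene lid [(array([ 0.556, -0.355,  0.076]), 0.73)]
scene cinnamon_jar [(array([0.658, 0.04 , 0.062]), 0.65)]
scene sugar_jar [(array([0.456, 0.331, 0.06 ]), 0.77)]
top lid [(array([ 0.557, -0.35 ,  0.074]), 0.98)]
top cinnamon_jar [(array([0.666, 0.043, 0.096]), 0.72)]
top sugar_jar [(array([0.468, 0.336, 0.095]), 0.82)]
```

View pics/after.png

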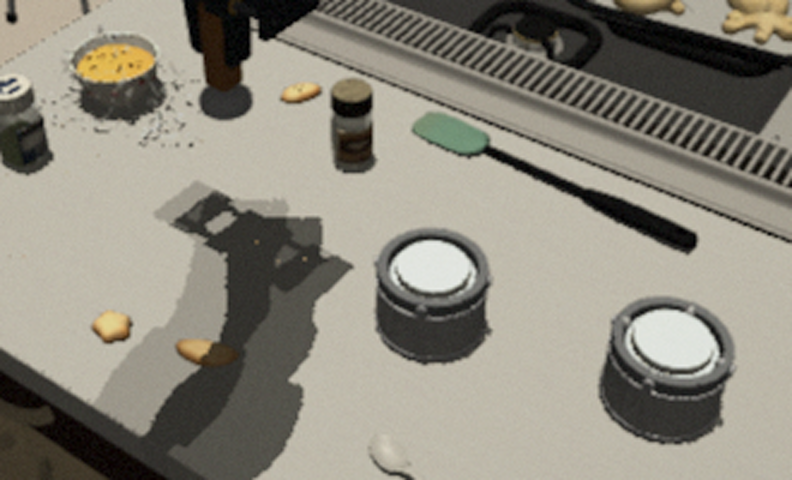

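The lid at crop pixel (672,340) now sits level in its collar, like the shut canister at (432,265), and the networks put its top at 74–76 mm. The jars haven't moved. Now lowering the press.

>>> {"name": "play_rows", "arguments": {"translation": [[0, 0, 0.02], [0, 0, 0.025], [0, 0, 0.025], [0, 0, 0.025], [0, 0, 0.025], [0, 0, 0.025], [0, 0, 0.015], [0, 0, 0.005], [0, 0, 0.003], [0, 0, 0.002], [0, 0, 0], [0, 0, 0]], "delta_rot": [[0, 0, 0], [0, 0, 0], [0, 0, 0], [0, 0, 0], [0, 0, 0], [0, 0, 0], [0, 0, 0], [0, 0, 0], [0, 0, 0], [0, 0, 0], [0, 0, 0], [0, 0, 0]], "grip": [-1, -1, -1, -1, -1, -1, -1, -1, -1, -1, -1, -1]}}

```text
clock: 23.98
tool_pos: [0.5001, 0.0695, 0.1229]
eef_rot: [0.025, 1.0, 0.0, 0.0]
contact_force: [0.7, -0.9, -2.2]
opening: 0.288
finger_force: 49.4
```

>>> {"name": "play_rows", "arguments": {"translation": [[0, 0, 0.001], [0, 0, 0.001], [0, 0, 0]], "delta_rot": [[0, 0, 0], [0, 0, 0], [0, 0, 0]], "grip": [-1, -1, -1]}}

```text
clock: 24.35
tool_pos: [0.4999, 0.0696, 0.1205]
eef_rot: [0.025, 1.0, 0.0, -0.0]
contact_force: [0.4, 0.5, -2.1]
opening: 0.295
finger_force: 49.4
```

>>> {"name": "play_rows", "arguments": {"translation": [[0, 0, 0.001], [0, 0, 0.001], [0, 0, 0]], "delta_rot": [[0, 0, 0], [0, 0, 0], [0, 0, 0]], "grip": [-1, -1, -1]}}

```text
clock: 24.72
tool_pos: [0.5, 0.0696, 0.1187]
eef_rot: [0.025, 1.0, 0.0, 0.0]
contact_force: [-0.6, -1.1, -0.4]
opening: 0.294
finger_force: 49.4
```

>>> {"name": "play_rows", "arguments": {"translation": [[0, 0, 0.0005], [0, 0, 0]], "delta_rot": [[0, 0, 0], [0, 0, 0]], "grip": [-1, -1]}}

```text
clock: 24.98
tool_pos: [0.4999, 0.0696, 0.1186]
eef_rot: [0.025, 1.0, -0.0, 0.0]
contact_force: [-1.0, 0.2, 4.3]
opening: 0.293
finger_force: 49.4
```

It's standing on the worktop. Releasing and retreating upward.

>>> {"name": "play_rows", "arguments": {"translation": [[0, 0, -0.0005], [0, 0, 0], [0, 0, 0], [0, 0, 0], [0, 0, 0], [0, 0, 0], [0, 0, 0], [0, 0, 0]], "delta_rot": [[0, 0, 0], [0, 0, 0], [0, 0, 0], [0, 0, 0], [0, 0, 0], [0, 0, 0], [0, 0, 0], [0, 0, 0]], "grip": [-0.4, -0.35, -0.2, 0, 0.3, 0.6, 1, 1]}}

```text
clock: 25.98
tool_pos: [0.4999, 0.0696, 0.1186]
eef_rot: [0.025, 1.0, 0.0, 0.0]
contact_force: [0.5, 0.3, -0.6]
opening: 0.928
finger_force: 0.0
```

>>> {"name": "play_rows", "arguments": {"translation": [[0, 0, 0], [0, 0, 0], [0, 0, -0.01], [0, 0, -0.02], [0, 0, -0.03], [0, 0, -0.03], [0, 0, -0.03], [0, 0, -0.03], [0, 0, -0.03], [0, 0, 0], [0, 0, 0]], "delta_rot": [[0, 0, 0], [0, 0, 0], [0, 0, 0], [0, 0, 0], [0, 0, 0], [0, 0, 0], [0, 0, 0], [0, 0, 0], [0, 0, 0], [0, 0, 0], [0, 0, 0]], "grip": [1, 1, 1, 1, 1, 1, 1, 1, 1, 1, 1]}}

```text
clock: 27.35
tool_pos: [0.4994, 0.0692, 0.2983]
eef_rot: [0.025, 1.0, -0.0, -0.0]
contact_force: [-0.4, -1.0, 0.4]
opening: 0.997
finger_force: 0.0
```

Run:
```python
from h import *
st(); im=r.snapshot('scene'); cv2.imwrite('pics/end.png',im)
print([(np.round(d['point'],3),round(d['confidence'],2)) for d in r.look_for('scene','press')])
```

```text
t 27.35 p [0.4994 0.0692 0.2983] q [ 2.500e-02  9.997e-01 -2.000e-04 -4.000e-04] F [-0.4 -1.   0.4] M [0.05 0.02 0.04] op 0.997 ff 0.0
[(array([0.489, 0.062, 0.057]), 0.65)]
```

View pics/end.png

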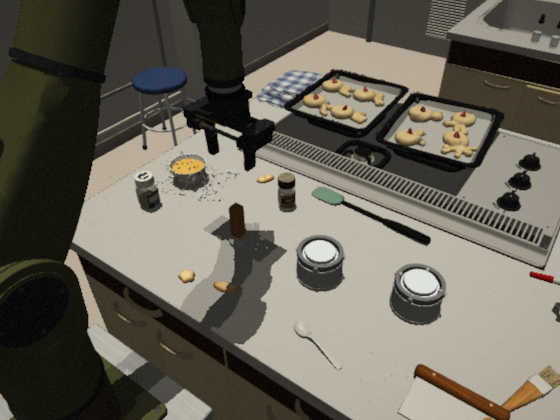

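The press stands upright at (237,222), both lids are flush at (320,252) and (418,282), and the gripper is clear.

```bash
python3 -c "
from plant import r
print(r.finish_job())"
```

```text
the job is handed in; nothing more can be done
None
```

The raised lid clicked home about flush with its collar and was held at about 16 N for over 1.7 s; the press is standing upright on the worktop again, the shut canister was left alone and the spice jars did not shift, and the job was handed in at about 27 s.

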